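Shut the lamp guard and hold the tester dial at its third click

TASK

Test the arc lamp lying in the padded trough: press the trough's open grille guard down until it snaps past its catch and lies fully shut. Then push the lamp tester's spring-return dial down by its paddle, past the first two clicks to the third and no further, and finish while still holding it there with the fingers against its spring. Leave the dial alone until the guard is shut, and do not disturb the lamp or the loose things lying about.

Things in the scene. Friction and masses are not known exactly. Their poses are not given: they have to be found in the camera images.
- trough: fixed, open-topped dark steel trough, 140 mm (its x) by 310 mm (its y) by 90 mm high; origin at the centre of its underside on the bench, z up. The guard is hinged along the top of its +x wall (away from the robot, with some yaw); the catch is in the middle of the -x wall. Trough and tester may change sides.
- guard (a joint): angle of the bare steel grille guard, rad: 0 = shut, level on the rim; grows as it opens upward (starts 0.45 to 0.8, limit 1.2). A stiff hinge leaves it where it is let go; moving it takes under 5 N at the front. At about 0.12 rad a sprung catch in the front wall resists (about 8 to 12 N, pressing down at the front); below 0.06 rad it is past the catch.
- guard_hinge (a point): middle of the guard's hinge line, in the trough's frame at x +70, y 0, z 90 mm; its axes turn with the guard (the trough's when shut). The guard is a 4 mm plate reaching 146 mm from the hinge (to the trough's -x), 300 mm wide along y, its upper face 5 mm above the hinge plane. Solid front band 101 to 146 mm from the hinge; open slats 14 mm wide behind it.
- guard_front (a point): point on the upper face of the guard's solid front band, on its middle line, 120 mm from the hinge line and 5 mm above its plane: a good place to press. Moves with the guard; z is normal to the plate.
- tester: fixed grey lamp tester: console 200 mm (its x) by 160 mm (its y) by 70 mm high, with a meter hood (top 120 mm up) at its +y side and two brass terminals; origin at the centre of its underside, z up. On top, toward its -y edge, the black dial turns about the tester's x axis between two aluminium cheeks, 44 mm wide, 134 mm high. The paddle points to -y, past the console's edge.
- dial (a joint): dial angle, rad: 0 = released, paddle pointing up 0.45 above level; grows as the paddle is pressed down. Clicks (notches) at 0.25, 0.50, 0.75; the third, 0.75, is wanted (paddle 0.30 below level). Another ridge at 0.875 and the end stop at 1.05 are too far. Springs back to 0 when let go; the press 80 mm from the axis grows from 4 N at 0 to 11 N at 0.75, the clicks adding or taking about 3 N.
- dial_axis (a point): centre of the dial, on its axis, in the tester's frame at x 0, y -30 mm, z 120 mm. The dial is a black drum 66 mm across and 30 mm wide along x, ribbed to 78 mm across underneath.
- dial_pad (a point): the place to press: on the paddle's upper face, 80 mm out from the dial's axis. The paddle is black with a thin white line along its middle, 24 mm wide (along the tester's x), 8 mm thick (so its upper face is 4 mm above the line through the axis), reaching 95 mm out from the axis. Moves with the dial.
- bulb_center (a point): centre of the clear quartz short-arc lamp with steel end caps, 274 mm long, 49 mm across at its bulge, lying along the trough's y on grey pads, loose; its middle is 37 mm above the bench, below the guard. Not to be disturbed.
- mallet: bystander, loose: orange rubber mallet, head 56 mm across and 80 mm long, wooden handle; lying on the bench on the robot's side of the trough, its handle along the trough's y, 56 mm high; origin under the head
- lug: bystander, loose: copper grounding lug, 52 mm long, 16 mm high, on the bench on the robot's side of the tester
- cleaner: bystander, loose: white plastic bottle, 56 mm across and 150 mm high, standing toward the rear of the bench
- lens: bystander, loose: dark lens barrel, 86 mm across and 90 mm high, standing toward the rear of the bench
- fuse: bystander, loose: white ceramic cartridge fuse with brass ends, 84 mm long, 27 mm across, lying toward the rear of the bench

How it is judged:
On the way, in this order (a step that is already met when the one before it is completed fails the run):
1. the guard is shut past its catch, the dial still released (value of joint guard below 0.03 rad and value of joint dial below 0.1 rad), for 0.2 s.
2. the dial is held at its third click by the fingers (value of joint guard below 0.03 rad and contact force between the fingers and tester above 2 N and value of joint dial between 0.65 and 0.85 rad), for 0.8 s.
At the end, for the whole second after the job is handed in: the guard is shut past its catch (within 0.03 rad of level) and the dial stands still at its third click, 0.75 rad within 0.10 rad, held there by the robot's fingers pressing with more than 2 N; the lamp still lies in its pads within 15 mm of where it was (all of step 2 and velocity of joint dial between -0.1 and 0.1 rad/s and distance of bulb_center from where it was at the start of the episode below 0.015 m); the arm keeps its last pose, push and grip.
It fails at once if the dial is pressed (past 0.15 rad) while the guard is not shut (above 0.06 rad) (value of joint dial above 0.15 rad and value of joint guard above 0.06 rad).
It fails at once if the dial is pushed well past its third click (beyond 0.95 rad) (value of joint dial above 0.95 rad).
It fails at once if the lamp is disturbed (moved more than 15 mm) (distance of bulb_center from where it was at the start of the episode above 0.015 m).
It fails at once if a loose bystander is pushed more than 30 mm (distance of any of mallet, lug, cleaner, lens, fuse from where it was at the start of the episode above 0.03 m).
It also fails if it takes over 53 s, if anything falls off the work surface, if the arm or the gripper's body presses on something with over 40 N, if the wrist force passes 120 N, or if a joint passes its speed limit or range.

ROBOT

A 6-joint arm with a two-finger parallel gripper is mounted at the origin on the work surface. World frame = base frame: x ahead of the robot, y to its left, z up, the work surface at z = 0. Lengths are in m, angles in rad, forces in N, time in s.
With the tool pointing down it reaches from about 0.375 to 0.975 m from the base axis. Payload 3.8 kg.
Tool frame: the origin (TCP) lies on the centre line of the jaws, within the pads' length; the fingertips stand 25 mm ahead of it and the grasp point (between the pads) lies 6 mm ahead of it (robot.tip_reach is the distance from the TCP to the fingertips, in m); y points along the fingers, x is the direction in which the jaws open and shut, and the axes are right-handed (so a half turn about y gives the same grasp; the last joint's range is limited). The gripper opens to 85 mm and grips with 20 to 120 N. Pads are 22 mm wide; open, the fingers measure 114 mm over their backs; the gripper's body (76 mm by 85 mm) begins 54 mm behind the grasp point. The pads swing forward as they close: fully open they stand 13 mm farther back than shut.
Start: joints at [1.167, 0.264, 1.604, -0, 1.274, -0.037], TCP at [0.242, 0.63, 0.256] pointing down, gripper open.
Joint ranges: [-2.63, 2.63], [-0.94, 2.18], [0.31, 2.57], [-1.31, 4.45], [0, 2.66], [-2.55, 2.55]. Speed limits (rad/s): [2.57, 2.57, 3.14, 3.14, 3.14, 3.14].

INTERFACE

Orientations are given as a unit quaternion [x, y, z, w].
In Python, from plant import monitor, get_image, camera_params, ticket, look_for, regions_of, robot gives the robot as it stands.
- The arm moves only by the tool drive_tool, never from a script. Its argument "targets" is a list of rows, each a list of 3 entries, a list of its own where there are three numbers: the shift along the world's x, y, z in mm, then the turn about the world's z in units of 5 degrees (1.0 is 5 degrees), then the finger opening in mm, from 0 to 85.4. In form: [[[x, y, z], twist, grip], ...]. A call has 1 to 12 rows; each row shifts and turns the pose as measured when the row begins; what a row does not reach is not made up. A row lasts 1/10 s, in which the tool goes at most 50 mm and 8.59 degrees, less where a joint would pass 70% of its speed; a pose out of reach is approached as far as the arm can. A call is refused whole if a number of a shift passes 50 or a number of a turn 1, either way. A call with a gripper value outside its range is refused whole. The fingers move at their own pace and stop on an object; the grip force is fixed at half the most. Time passes only in rows, so rows that do not move let the fingers close. It gives the time, the measured TCP pose, the force and the opening at its end, in the units of the state.
- monitor.state(): the state, without advancing time (a new reading comes with each control period).
- get_image(name): name is "scene" or "top" or "wrist"; returns the picture (420x560x3 uint8, red, green, blue); there is no depth.
- camera_params(name): a dict with "intrinsics" (3x3 intrinsics, pixels), "cam_to_world" (4x4, takes a point from camera to world coordinates); the wrist camera has in their place "tool_from_camera" (4x4, takes a point from camera to tool coordinates, whose origin is the TCP and whose axes are the tool frame's). Camera axes: x right, y up, looking along -z (the intrinsics and any distortion apply to the point x, -y, -z); pixel columns grow to the right and rows downward; lengths in m; the calibration is good to about 2 mm. A picture is of the moment at which its call begins: read the wrist's pose just before it. camera_params takes no time and is no camera call.
- ticket.job_done(): hands the job in, once; it reports no verdict.
Trained networks look in the newest picture that a camera, given by its name, has taken for a name from the list of things; names that differ only in an ending like _2 or _b are one class to them, and where a whole thing is asked for, a point or a joint stands for the part that bears it (a point fixed in the world has none). Each returns a list of dicts, best first, with "p" (0 to 1); they miss things now and then, are a little off and sometimes report something else, mostly with a low value. They report only what shows in the picture. A call takes as long as a camera call.
- look_for(query, camera): "box" ([centre column, centre row, width, height] as shares, 0 to 1, of the picture: columns of its width, rows of its height, round what is visible of it).
- regions_of(query, camera): "pixels" (420x560 bool, what is visible of it) and "box" ([centre column, centre row, width, height] as shares, 0 to 1, of the picture: columns of its width, rows of its height, round what is visible of it).
The state is a dict: "time": time; "qpos": joint angles; "qd": joint speeds; "joint_efforts": joint torques, N m; "position": TCP position; "orientation": TCP orientation; "contact_force": force on the tool from outside, world axes, zero at the start; "torque": the same for the moment, N m; "gripper_width": finger opening in m.
Only numpy, scipy, OpenCV 4.12 (cv2) and the standard library are available. Lean on these libraries where they do the work, as an engineer would, in place of code of your own. Each camera call takes 0.05 s, during which the arm holds its last target.

## Working session

There is one attempt and no reset: what is moved stays moved. The work goes in short steps, Python scripts to look and compute and a tool call to move; the robot and the scene stay as the last step left them, time stands still between calls to the robot, and variables do not carry over. Pictures are saved under pics/ and viewed, and the job is handed in when it is done.

Besides the shell and the picture viewer there is one more tool, called after "Request:" as name(argument=value, ...), one argument or row to a line, values as JSON. drive_tool: Moves the arm, as the interface text tells. Its arguments: {"type":"object","properties":{"targets":{"type":"array","items":{"type":"array"}}},"required":["targets"]}

```bash
mkdir -p pics; cat > h.py <<'E'
import numpy as np, cv2
from plant import monitor, get_image, camera_params, ticket, look_for, regions_of, robot
def save(n,f):
    im=get_image(n); cv2.imwrite('pics/'+f,im[:,:,::-1]); return im
def cam(n):
    c=camera_params(n); return np.array(c['intrinsics']),np.array(c['cam_to_world'])
def proj(n,P):
    K,T=cam(n); p=np.linalg.inv(T)@np.append(P,1); q=K@np.array([p[0],-p[1],-p[2]]); return q[:2]/q[2]
def ray(n,u,v):
    K,T=cam(n); d=np.linalg.inv(K)@np.array([u,v,1]); d=np.array([d[0],-d[1],-d[2]]); return T[:3,3],T[:3,:3]@d
def atz(n,u,v,z):
    o,d=ray(n,u,v); return o+d*(z-o[2])/d[2]
def tri(a,b):
    o1,d1=a;o2,d2=b
    A=np.stack([d1,-d2],1); s=np.linalg.lstsq(A,o2-o1,rcond=None)[0]
    p,q=o1+d1*s[0],o2+d2*s[1]; return (p+q)/2,np.linalg.norm(p-q)
E
python3 - <<'E'
from h import *
print(monitor.state()); 
for n in ['scene','top']:
    save(n,n+'0.png'); print(camera_params(n))
    for q in ['trough','guard','tester','dial','mallet','lug','cleaner','lens','fuse']:
        r=look_for(q,n)
        print(n,q,[(round(x['p'],2),(np.array(x['box'])*[560,420,560,420]).round(0).tolist()) for x in r[:2]])
E
```

```text
{'time': 0.0, 'qpos': array([ 1.16712631e+00,  2.64793839e-01,  1.60537388e+00, -1.74986868e-06,
        1.27368978e+00, -3.68638466e-02]), 'qd': array([-8.67587926e-04, -1.47562363e-03,  1.95016573e-04, -3.65560181e-04,
       -5.61524932e-06,  7.15062864e-04]), 'joint_efforts': array([ 1.78587994e-03, -5.15088201e+01, -3.67326558e+01,  2.41938096e-04,
        1.23434613e-02, -1.60879199e-05]), 'position': array([0.24179469, 0.62948716, 0.25493461]), 'orientation': array([ 0.58323153,  0.39975002, -0.40110187, -0.58237289]), 'contact_force': array([1.10876503, 0.43786233, 0.41612064]), 'torque': array([-0.00660155, -0.03347983,  0.01969324]), 'gripper_width': 0.08511899746766158}
{'intrinsics': array([[454.28217461,   0.        , 278.7030692 ],
       [  0.        , 454.28217461, 212.5801099 ],
       [  0.        ,   0.        ,   1.        ]]), 'cam_to_world': array([[-0.81111627, -0.35433966,  0.46533193,  1.09785362],
       [ 0.58450226, -0.51985062,  0.62298671,  0.67945823],
       [ 0.02115419,  0.77730222,  0.62877163,  0.81129631],
       [ 0.        ,  0.        ,  0.    
[... 803 characters left out ...]
[ 0.03191699,  0.97369382, -0.22561394,  0.36237738],
       [-0.99948983,  0.03135945, -0.00605551, -0.02783489],
       [ 0.00117892,  0.22569212,  0.97419797,  1.08895902],
       [ 0.        ,  0.        ,  0.        ,  1.        ]])}
top trough [(0.62, [174.0, 246.0, 159.0, 74.0])]
top guard [(0.95, [169.0, 238.0, 158.0, 56.0])]
top tester [(0.68, [390.0, 226.0, 108.0, 91.0])]
top dial [(0.74, [411.0, 218.0, 65.0, 19.0])]
top mallet [(0.95, [141.0, 313.0, 92.0, 36.0]), (0.74, [258.0, 139.0, 38.0, 46.0])]
top lug [(0.72, [368.0, 295.0, 10.0, 26.0])]
top cleaner [(0.68, [191.0, 143.0, 27.0, 43.0])]
top lens [(0.78, [258.0, 141.0, 36.0, 46.0])]
top fuse [(0.67, [353.0, 152.0, 19.0, 37.0])]
```

View pics/scene0.png

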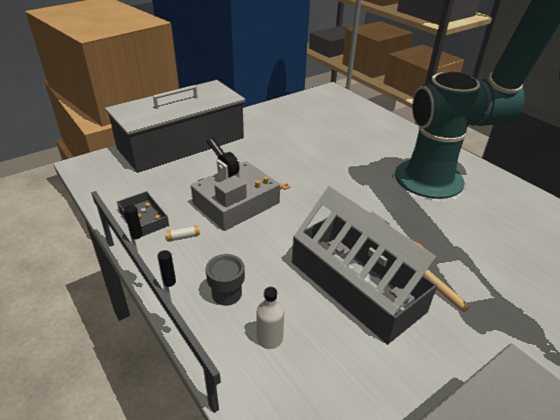

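View pics/top0.png

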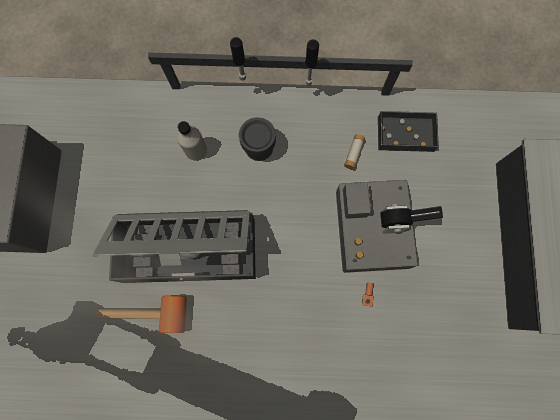

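The top view shows the trough at left (columns 108–255, rows 210–280) with its guard open, and the tester at right (columns 338–416, rows 180–272) with its paddle pointing right to about (441,212). I'll enlarge both to pick corner points.

```bash
python3 - <<'E'
import cv2
a=cv2.imread('pics/top0.png'); b=cv2.imread('pics/scene0.png')
for n,im,(x,y,w,h) in [('t_tr',a,(90,190,180,135)),('t_te',a,(325,170,130,110)),('s_tr',b,(285,180,160,155)),('s_te',b,(185,130,110,100))]:
    s=min(800/w,600/h); s=int(s); c=cv2.resize(im[y:y+h,x:x+w],None,fx=s,fy=s,interpolation=cv2.INTER_CUBIC)
    for k in range(0,w,10): cv2.putText(c,str(x+k),(k*s,8),0,.3,(0,255,255),1); cv2.line(c,(k*s,0),(k*s,c.shape[0]),(0,255,255),1) if k%20==0 else 0
    for k in range(0,h,10): cv2.putText(c,str(y+k),(0,k*s+4),0,.3,(0,255,0),1); cv2.line(c,(0,k*s),(c.shape[1],k*s),(0,200,0),1) if k%20==0 else 0
    cv2.imwrite(f'pics/{n}.png',c)
E
```

```text
(no output)
```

View pics/t_tr.png

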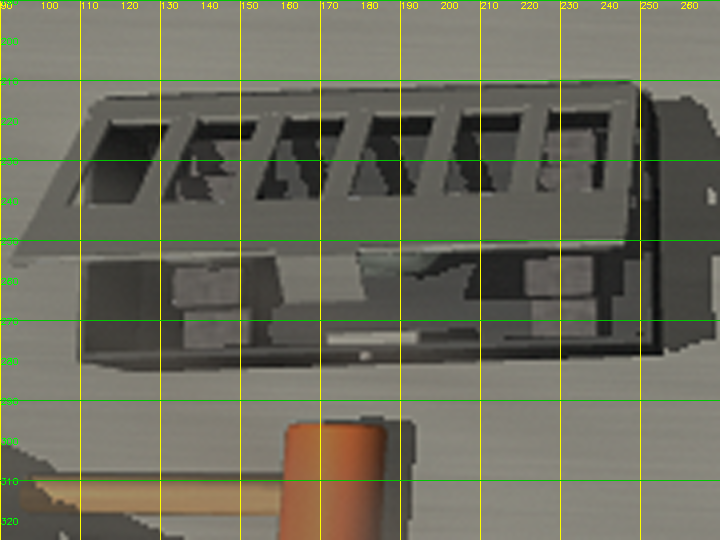

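View pics/t_te.png

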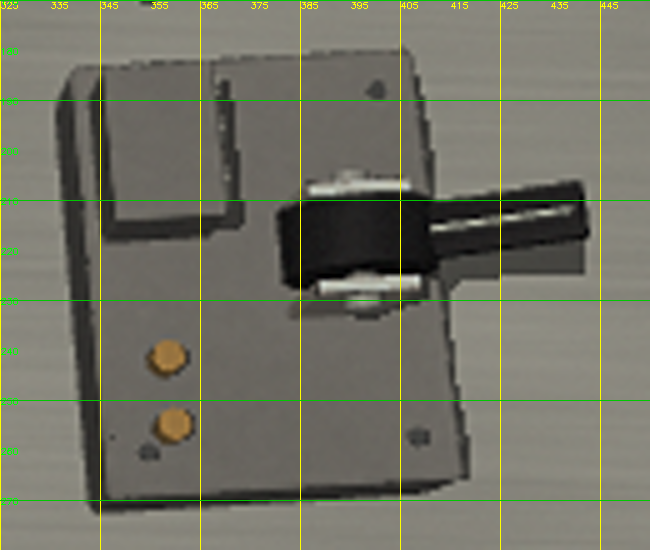

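View pics/s_tr.png

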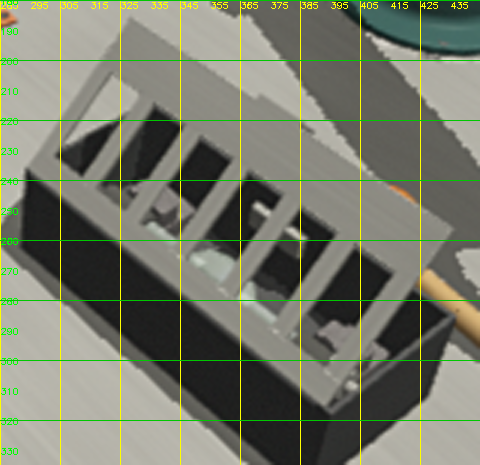

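View pics/s_te.png

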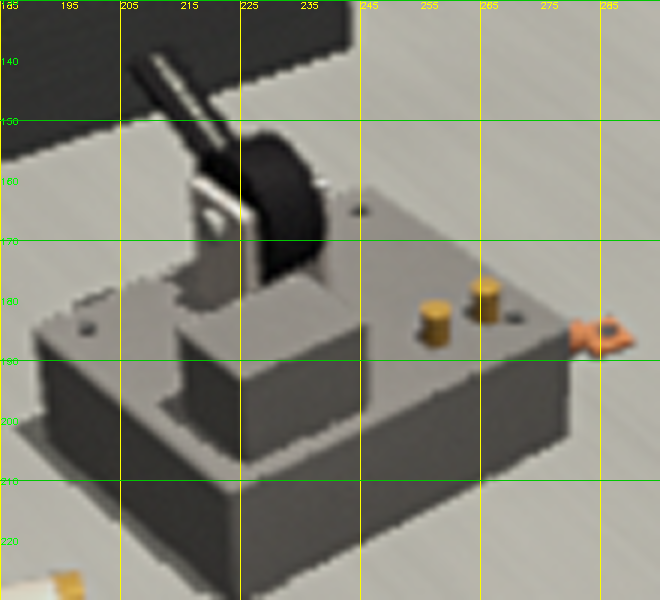

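```bash
cat > fit.py <<'E'
from h import *
from scipy.optimize import least_squares
def R(y): c,s=np.cos(y),np.sin(y); return np.array([[c,-s,0],[s,c,0],[0,0,1]])
def W(p,l): return R(p[2])@np.array(l)+[p[0],p[1],0]
def G(p,d,y,h=.005): # guard point
    a=p[3]; return W(p,[.07-d*np.cos(a)+h*np.sin(a),y,.09+d*np.sin(a)+h*np.cos(a)])
def D(p,r,x,h=.004): # dial point, dial angle p[3]
    e=.45-p[3]; return W(p,[x,-.03-r*np.cos(e)+h*np.sin(e),.12+r*np.sin(e)+h*np.cos(e)])
if __name__=='__main__':
    tr=[('top',lambda p:W(p,[-.07,-.155,.09]),(255,278)),('top',lambda p:W(p,[-.07,.155,.09]),(109.5,279)),
    ('top',lambda p:G(p,.146,-.15),(246,251)),('top',lambda p:G(p,.146,.15),(93,255)),('top',lambda p:G(p,0,-.15),(248,210)),('top',lambda p:G(p,0,.15),(113,214)),
    ('scene',lambda p:G(p,.146,-.15),(328,186)),('scene',lambda p:G(p,.146,.15),(436,256)),('scene',lambda p:G(p,0,-.15),(294,237)),('scene',lambda p:G(p,0,.15),(395,317)),
    ('scene',lambda p:W(p,[-.07,.155,.09]),(437,286))]
    te=[('top',lambda p:W(p,[.1,.08,.07]),(340,183.5)),('top',lambda p:W(p,[.1,-.08,.07]),(407,180)),('top',lambda p:W(p,[-.1,-.08,.07]),(418.5,266)),('top',lambda p:W(p,[-.1,.08,.07]),(346,270)),
    ('scene',lambda p:W(p,[.1,.08,.07]),(224.5,211.5)),('scene',lambda p:W(p,[.1,-.08,.07]),(191,185)),('scene',lambda p:W(p,[-.1,-.08,.07]),(246,161)),('scene',lambda p:W(p,[-.1,.08,.07]),(280,184)),
    ('top',lambda p:D(p,.095,.012),(441,206)),('top',lambda p:D(p,.095,-.012),(442.5,216)),('scene',lambda p:D(p,.095,.012),(207,141.5)),('scene',lambda p:D(p,.095,-.012),(212.5,138))]
    cams={n:camera_params(n) for n in('scene','top')}
    for nm,ob,p0 in (('tr',tr,[.5,.25,0,.6]),('te',te,[.5,-.25,0,0])):
        f=lambda p:np.concatenate([proj(n,g(p))-u for n,g,u in ob])
        r=least_squares(f,p0,loss='soft_l1'); print(nm,r.x.round(4)); print(f(r.x).reshape(-1,2).round(1).tolist())
        if nm=='tr': print('front',G(r.x,.12,0),'shut',W(r.x,[-.05,0,.095]))
        else: print('pad',D(r.x,.08,0),'yaw',r.x[2])
E
python3 fit.py
```

```text
tr [0.5057 0.2026 0.0639 0.7588]
[[-2.8, -3.6], [-1.4, 0.0], [-0.2, -0.4], [-1.2, 0.5], [0.8, -0.7], [0.3, -0.5], [1.2, -1.1], [0.7, -0.5], [-0.8, -1.6], [-2.5, -1.7], [0.4, -1.8]]
front [0.49209954 0.20175825 0.1761923 ] shut [0.45581506 0.19943815 0.095     ]
te [ 0.5707 -0.2314  0.0987  0.1041]
[[-2.3, -0.3], [-0.3, -1.3], [-0.3, -0.7], [0.1, 0.2], [-0.6, -0.9], [-1.0, -1.8], [0.2, -2.2], [1.3, -1.8], [-0.1, 0.1], [0.0, 1.3], [-1.0, -0.6], [0.5, 0.2]]
pad [ 0.58094883 -0.33475346  0.15088965] yaw 0.09866009739480155
```

Request:
drive_tool(
  targets=[
    [[20, -35, 2], -1, 0],
    [[20, -35, 2], -1, 0],
    [[20, -35, 0], -1, 0],
    [[20, -35, 0], -1, 0],
    [[20, -35, 0], -1, 0],
    [[20, -35, 0], -1, 0],
    [[20, -35, 0], -1, 0],
    [[20, -35, 0], -1, 0],
    [[20, -35, 0], -1, 0],
    [[20, -35, 0], -1, 0],
    [[20, -35, 0], -1, 0],
    [[20, -35, 0], -1, 0],
  ],
)

```text
time: 2.2
position: [0.4858, 0.1987, 0.2621]
orientation: [-0.705, -0.047, 0.041, 0.707]
contact_force: [-0.1, 0.8, -0.0]
gripper_width: -0.0002
```

Request:
drive_tool(
  targets=[
    [[14, 3, -15], 0, 0],
    [[0, 0, -15], 0, 0],
    [[0, 0, 0], 0, 0],
  ],
)

```text
time: 2.5
position: [0.5026, 0.1964, 0.2322]
orientation: [-0.705, -0.044, 0.037, 0.706]
contact_force: [-0.7, -0.2, 0.3]
gripper_width: 0.0004
```

```bash
python3 - <<'E'
from h import *
s=monitor.state();print(s['position'],s['contact_force'],s['time'])
a=save('top','top1.png');b=save('scene','scene1.png')
c=np.hstack([cv2.resize(a[180:340,80:280],None,fx=2,fy=2),cv2.resize(b[150:310,270:470],None,fx=2,fy=2)])
cv2.imwrite('pics/c1.png',c[:,:,::-1])
E
```

```text
[0.50261687 0.19639083 0.23220745] [-0.66633869 -0.19830047  0.34311452] 2.5
```

View pics/c1.png

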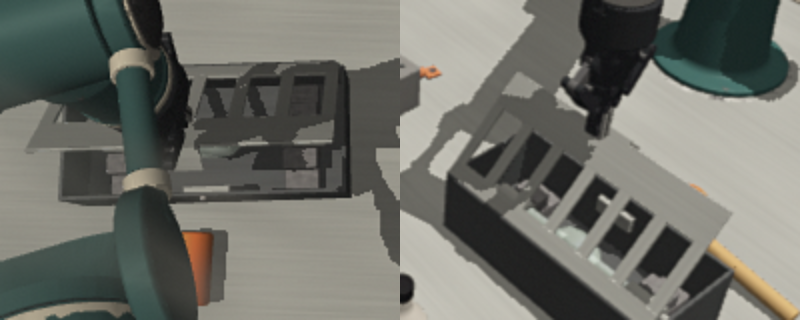

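The picture shows the closed fingertip just above the solid front band near its middle, about (600,130) in the right half. I'll press down along the arc.

Request:
drive_tool(
  targets=[
    [[0, 2, -12], 0, 0],
    [[0, 2, -12], 0, 0],
    [[-1, 0, -8], 0, 0],
    [[-3, 0, -8], 0, 0],
  ],
)

```text
time: 3.0
position: [0.499, 0.2048, 0.1941]
orientation: [-0.704, -0.049, 0.036, 0.707]
contact_force: [0.4, -0.5, 1.1]
gripper_width: -0.0003
```

Request:
drive_tool(
  targets=[
    [[-3, 0, -8], 0, 0],
    [[-4, 0, -8], 0, 0],
    [[-4, -1, -8], 0, 0],
    [[-4, -1, -8], 0, 0],
  ],
)

```text
time: 3.4
position: [0.4823, 0.2033, 0.1593]
orientation: [-0.704, -0.05, 0.037, 0.707]
contact_force: [1.3, -0.2, 1.1]
gripper_width: 0.0003
```

Request:
drive_tool(
  targets=[
    [[-4, 0, -8], 0, 0],
    [[-4, -1, -8], 0, 0],
    [[-4, -1, -8], 0, 0],
  ],
)

```text
time: 3.7
position: [0.4698, 0.2011, 0.1335]
orientation: [-0.704, -0.05, 0.036, 0.707]
contact_force: [4.4, 0.6, 20.9]
gripper_width: 0.0004
```

```bash
python3 - <<'E'
from h import *
b=save('scene','scene2.png')
cv2.imwrite('pics/c2.png',cv2.resize(b[150:350,270:470],None,fx=3,fy=3)[:,:,::-1])
E
```

```text
(no output)
```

View pics/c2.png

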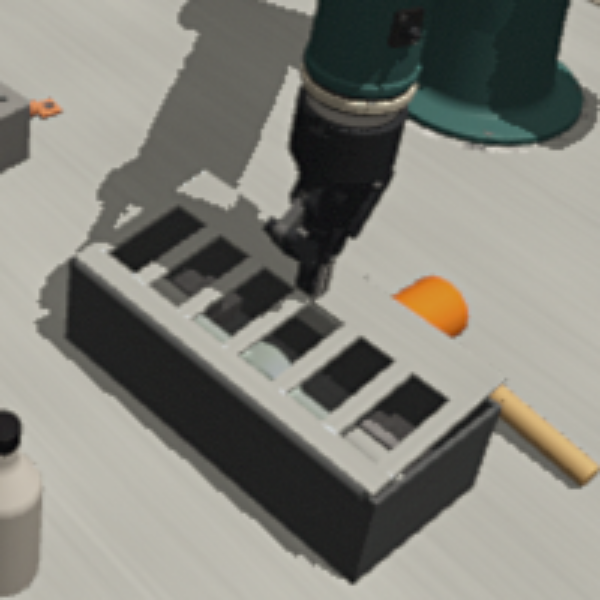

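The guard is nearly down and now rests at the catch, with a small gap at the front (right end near (440,440)). I'll press through.

Request:
drive_tool(
  targets=[
    [[-2, 0, -8], 0, 0],
    [[-2, 0, -8], 0, 0],
    [[-1, 0, -8], 0, 0],
  ],
)

```text
time: 4.05
position: [0.4672, 0.2013, 0.1189]
orientation: [-0.704, -0.052, 0.035, 0.707]
contact_force: [-32.3, -14.6, 93.3]
gripper_width: -0.0005
```

Request:
drive_tool(
  targets=[
    [[0, 0, 5], 0, 0],
    [[0, 0, 0], 0, 0],
  ],
)

```text
time: 4.25
position: [0.4687, 0.2018, 0.1279]
orientation: [-0.704, -0.053, 0.033, 0.708]
contact_force: [0.0, 0.7, 1.0]
gripper_width: -0.0004
```

Request:
drive_tool(
  targets=[
    [[0, 0, 40], 0, 0],
    [[0, 0, 45], 0, 0],
    [[5, -20, 25], 0, 0],
  ],
)

```text
time: 4.55
position: [0.4668, 0.1806, 0.2317]
orientation: [-0.705, -0.048, 0.04, 0.706]
contact_force: [0.6, 0.2, -0.1]
gripper_width: 0.0004
```

```bash
python3 - <<'E'
from h import *
from scipy.spatial.transform import Rotation as Ro
s=monitor.state();M=Ro.from_quat(s['orientation']).as_matrix();print(s['position'],np.degrees(np.arctan2(M[1,0],M[0,0])),M[:,1],robot.tip_reach)
b=save('scene','scene3.png')
cv2.imwrite('pics/c3.png',cv2.resize(b[150:350,270:470],None,fx=3,fy=3)[:,:,::-1])
E
```

```text
[0.46676332 0.18057084 0.23168593] 7.118673640182921 [ 0.01097518  0.00193284 -0.9999379 ] 0.025
```

View pics/c3.png

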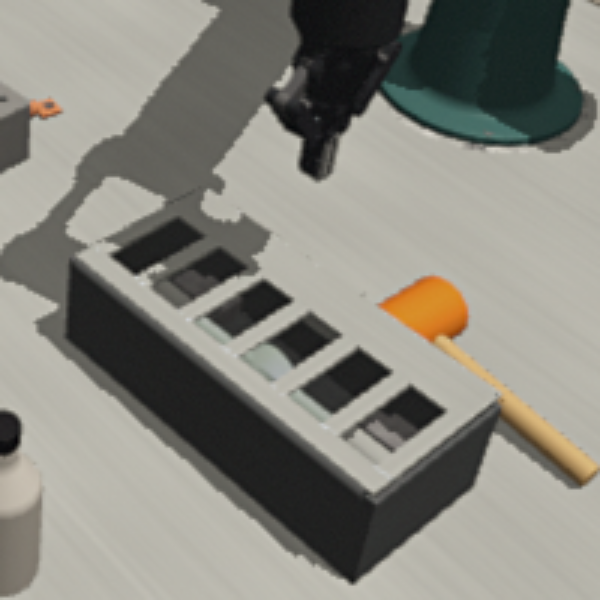

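The guard now lies flush on the rim with no gap, and the mallet has not moved. Next I'll go to the tester at a safe height.

Request:
drive_tool(
  targets=[
    [[10, -43, 2], 0, 0],
    [[10, -43, 2], 0, 0],
    [[10, -43, 0], 0, 0],
    [[10, -43, 0], 0, 0],
    [[10, -43, 0], 0, 0],
    [[10, -43, 0], 0, 0],
    [[10, -43, 0], 0, 0],
    [[10, -43, 0], 0, 0],
    [[10, -43, 0], 0, 0],
    [[10, -43, 0], 0, 0],
    [[10, -43, 0], 0, 0],
    [[3, -43, 0], 0, 0],
  ],
)

```text
time: 5.8
position: [0.5751, -0.3504, 0.2178]
orientation: [-0.701, -0.045, 0.047, 0.71]
contact_force: [1.0, 0.8, 0.5]
gripper_width: -0.0002
```

```bash
python3 - <<'E'
from h import *
s=monitor.state();print(s['position'])
a=save('top','top4.png');b=save('scene','scene4.png')
c=np.hstack([cv2.resize(a[170:270,330:460],None,fx=3,fy=3),cv2.resize(b[110:210,170:300],None,fx=3,fy=3)])
cv2.imwrite('pics/c4.png',c[:,:,::-1])
cv2.imwrite('pics/w4.png',get_image('wrist')[:,:,::-1])
E
```

```text
[ 0.57512322 -0.35036035  0.21784979]
```

View pics/c4.png

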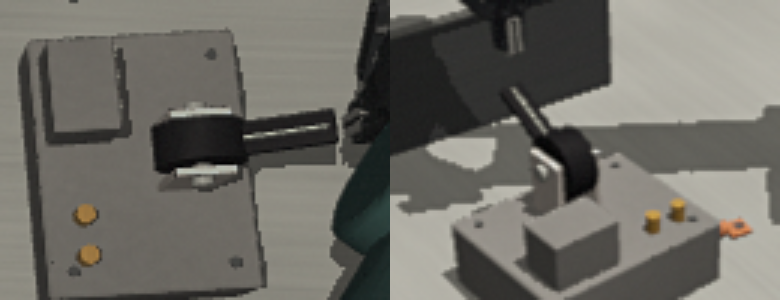

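View pics/w4.png

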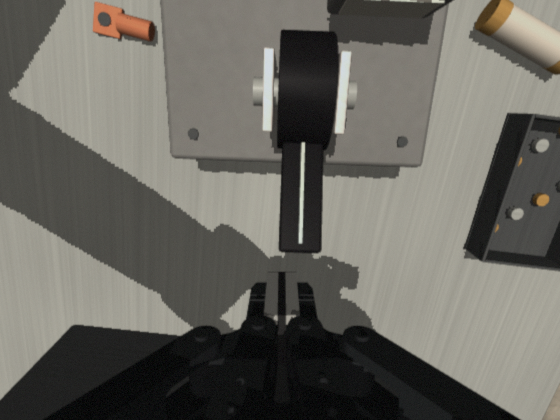

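```bash
python3 - <<'E'
from h import *
import h
from fit import *
from scipy.spatial.transform import Rotation as Ro
c=camera_params('wrist');K=np.array(c['intrinsics']);T=np.array(c['tool_from_camera'])
s=monitor.state();P=np.eye(4);P[:3,:3]=Ro.from_quat(s['orientation']).as_matrix();P[:3,3]=s['position']
C=P@T
def pr(X):
    p=np.linalg.inv(C)@np.append(X,1);q=K@np.array([p[0],-p[1],-p[2]]);return q[:2]/q[2]
print('tip in wrist img',pr(s['position']+.025*P[:3,1]))
for p in ([.5707,-.2314,.0987,.104],[.5707,-.2314,.0987,0]):
    print([pr(D(p,.095,x)).round(1).tolist() for x in(-.012,.012)], 'console -y corners',[pr(W(p,[x,-.08,.07])).round(1).tolist() for x in(-.1,.1)])
def ry(u,v):
    d=np.linalg.inv(K)@np.array([u,v,1]);return C[:3,3],C[:3,:3]@np.array([d[0],-d[1],-d[2]])
for w,t,sc in (((280,250),(442.3,217),(212.5,138)),((321,250),(441.5,206.5),(207,141.5))):
    print(tri(ry(*w),ray('top',*t)),tri(ry(*w),ray('scene',*sc)))
# joint fit
ob=[(lambda X:proj('top',X),lambda p:W(p,[.1,-.08,.07]),(407,180)),(lambda X:proj('top',X),lambda p:W(p,[-.1,-.08,.07]),(418.5,266)),(lambda X:proj('top',X),lambda p:W(p,[-.1,.08,.07]),(346,270)),
(lambda X:proj('scene',X),lambda p:W(p,[.1,.08,.07]),(224.5,211.5)),(lambda X:proj('scene',X),lambda p:W(p,[.1,-.08,.07]),(191,185)),(lambda X:proj('scene',X),lambda p:W(p,[-.1,.08,.07]),(280,184)),
(lambda X:proj('top',X),lambda p:D(p,.095,.012),(441.5,206.5)),(lambda X:proj('top',X),lambda p:D(p,.095,-.012),(442.4,216.5)),(lambda X:proj('scene',X),lambda p:D(p,.095,.012),(207,141.5)),(lambda X:proj('scene',X),lambda p:D(p,.095,-.012),(212.5,138)),
(pr,lambda p:D(p,.095,-.012),(280,250)),(pr,lambda p:D(p,.095,.012),(321,250)),(pr,lambda p:W(p,[-.1,-.08,.07]),(172,157)),(pr,lambda p:W(p,[.1,-.08,.07]),(420,166))]
f=lambda p:np.concatenate([g(m(p))-u for g,m,u in ob])
r=least_squares(f,[.57,-.23,.1,0],loss='soft_l1');p=r.x;print(p.round(4),f(p).reshape(-1,2).round(1).tolist())
for a in (0,p[3],.25,.5,.7,.75,.8): print(a,D([*p[:3],a],.08,0).round(4))
E
```

```text
tip in wrist img [280.98468462 284.86264311]
[[275.4, 251.9], [316.4, 252.9]] console -y corners [[167.2, 160.5], [419.8, 167.4]]
[[275.2, 251.5], [318.3, 252.6]] console -y corners [[167.2, 160.5], [419.8, 167.4]]
(array([ 0.57345667, -0.35323482,  0.14511303]), np.float64(5.604821222771284e-05)) (array([ 0.57301188, -0.34758193,  0.15849367]), np.float64(0.0004967385507246785))
(array([ 0.60496502, -0.36493122,  0.10927501]), np.float64(9.733811908232457e-06)) (array([ 0.59512786, -0.34377634,  0.15688407]), np.float64(0.0035228618844628558))
[ 0.5727 -0.2297  0.0992  0.0961] [[-1.0, -2.1], [-1.1, -1.6], [-0.6, -0.7], [-1.0, -0.3], [-1.3, -1.3], [1.1, -1.3], [-1.5, -1.5], [-0.7, -0.2], [-1.3, -0.3], [0.2, 0.5], [-0.8, -0.3], [-0.6, 0.7], [-2.2, 1.8], [2.8, -0.4]]
0 [ 0.5826 -0.3295  0.1584]
0.09609600057193968 [ 0.5829 -0.3329  0.1515]
0.25 [ 0.5833 -0.3368  0.1398]
0.5 [ 0.5836 -0.3393  0.12  ]
0.7 [ 0.5834 -0.3377  0.1041]
0.75 [ 0.5833 -0.3368  0.1002]
0.8 [ 0.5832 -0.3357  0.0963]
```

Request:
drive_tool(
  targets=[
    [[8, 16, -8], 0, 0],
    [[0, 0, -8], 0, 0],
    [[0, 0, 0], 0, 0],
  ],
)

```text
time: 6.25
position: [0.5813, -0.3299, 0.1963]
orientation: [-0.699, -0.042, 0.048, 0.712]
contact_force: [-0.2, 0.6, -0.4]
gripper_width: -0.0003
```

```bash
python3 - <<'E'
from h import *
s=monitor.state();print(s['position'],s['contact_force'])
b=save('scene','scene5.png')
c=np.hstack([cv2.resize(b[110:190,180:280],None,fx=4,fy=4),cv2.resize(get_image('wrist')[100:340,130:430],None,fx=1.33334,fy=1.33334)])
cv2.imwrite('pics/c5.png',c[:,:,::-1])
E
```

```text
[ 0.58125456 -0.3299444   0.19632374] [-0.18561324  0.63774872 -0.42349954]
```

View pics/c5.png

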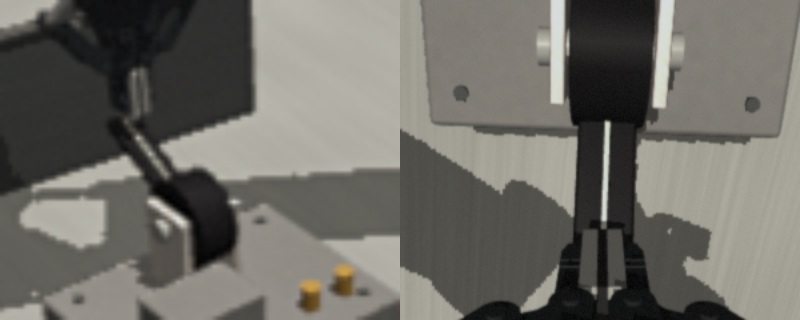

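The fingertip now stands over the paddle with its white line centred, so I'll press down in small steps.

Request:
drive_tool(
  targets=[
    [[0, -1, -8], 0, 0],
    [[0, -1, -6], 0, 0],
    [[0, -1, -6], 0, 0],
    [[0, -1, -6], 0, 0],
  ],
)

```text
time: 6.75
position: [0.5834, -0.3356, 0.1766]
orientation: [-0.702, -0.045, 0.047, 0.709]
contact_force: [-2.6, 0.2, 6.2]
gripper_width: -0.0001
```

Request:
drive_tool(
  targets=[
    [[0, -1, -6], 0, 0],
    [[0, -1, -6], 0, 0],
    [[0, 0, -6], 0, 0],
  ],
)

```text
time: 7.05
position: [0.5838, -0.3397, 0.1625]
orientation: [-0.703, -0.046, 0.046, 0.708]
contact_force: [-3.9, 1.0, 11.9]
gripper_width: 0.0003
```

Request:
drive_tool(
  targets=[
    [[0, 0, -6], 0, 0],
    [[0, 0, -6], 0, 0],
    [[0, 0, -6], 0, 0],
    [[0, 0, -4], 0, 0],
  ],
)

```text
time: 7.45
position: [0.5837, -0.3414, 0.1461]
orientation: [-0.705, -0.046, 0.045, 0.707]
contact_force: [-2.2, 2.3, 8.3]
gripper_width: -0.0001
```

```bash
python3 - <<'E'
from h import *
s=monitor.state();print(s['position'],s['contact_force'])
b=save('scene','scene6.png')
c=np.hstack([cv2.resize(b[110:190,180:280],None,fx=4,fy=4),cv2.resize(get_image('wrist')[100:340,130:430],None,fx=1.33334,fy=1.33334)])
cv2.imwrite('pics/c6.png',c[:,:,::-1])
E
```

```text
[ 0.58372443 -0.34144236  0.14605214] [-2.21780391  2.25561285  8.34857857]
```

View pics/c6.png

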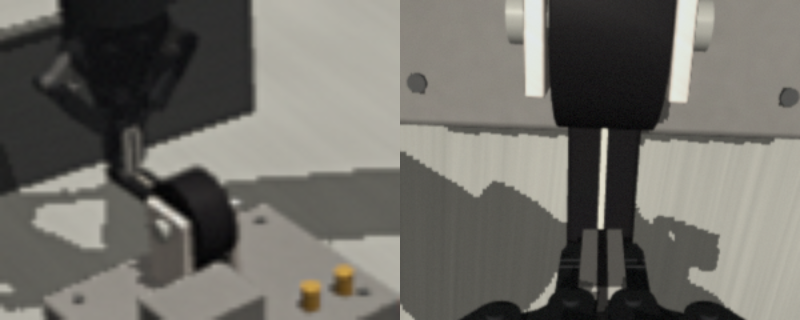

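Request:
drive_tool(
  targets=[
    [[0, 1, -5], 0, 0],
    [[0, 1, -5], 0, 0],
  ],
)

```text
time: 7.75
position: [0.584, -0.3413, 0.141]
orientation: [0.706, 0.047, -0.044, -0.705]
contact_force: [-6.9, 1.6, 14.2]
gripper_width: 0.0002
```

Request:
drive_tool(
  targets=[
    [[0, 1, -5], 0, 0],
  ],
)

```text
time: 7.85
position: [0.584, -0.3411, 0.1389]
orientation: [0.706, 0.047, -0.044, -0.705]
contact_force: [-5.8, 3.2, 14.6]
gripper_width: -0.0004
```

Request:
drive_tool(
  targets=[
    [[0, 1, -4], 0, 0],
  ],
)

```text
time: 7.95
position: [0.5839, -0.3409, 0.1374]
orientation: [0.707, 0.047, -0.044, -0.704]
contact_force: [-5.8, 1.0, 12.9]
gripper_width: -0.0
```

Request:
drive_tool(
  targets=[
    [[0, 1, -5], 0, 0],
  ],
)

```text
time: 8.05
position: [0.5839, -0.3406, 0.1352]
orientation: [0.707, 0.047, -0.044, -0.704]
contact_force: [-6.2, 3.2, 14.2]
gripper_width: -0.0001
```

Request:
drive_tool(
  targets=[
    [[0, 1, -5], 0, 0],
  ],
)

```text
time: 8.15
position: [0.5838, -0.3403, 0.1327]
orientation: [0.708, 0.048, -0.044, -0.703]
contact_force: [-6.0, 2.2, 11.7]
gripper_width: 0.0
```

Request:
drive_tool(
  targets=[
    [[0, 1, -4], 0, 0],
  ],
)

```text
time: 8.25
position: [0.5838, -0.3399, 0.131]
orientation: [0.708, 0.048, -0.044, -0.703]
contact_force: [-5.2, 1.5, 12.1]
gripper_width: -0.0001
```

Request:
drive_tool(
  targets=[
    [[0, 0, -5], 0, 0],
  ],
)

```text
time: 8.35
position: [0.584, -0.3402, 0.1285]
orientation: [0.708, 0.048, -0.043, -0.703]
contact_force: [-4.0, 3.6, 11.9]
gripper_width: -0.0001
```

```bash
cat > ck.py <<'E'
from h import *
from scipy.spatial.transform import Rotation as Ro
import sys
s=monitor.state();M=Ro.from_quat(s['orientation']).as_matrix();print(s['time'],s['position'],s['contact_force'],'tool y',M[:,1],'tip',s['position']+.025*M[:,1])
b=save('scene','s'+sys.argv[1]);a=save('top','t'+sys.argv[1])
c=np.hstack([cv2.resize(b[130:180,190:240],None,fx=8,fy=8,interpolation=2),cv2.resize(get_image('wrist')[100:400,130:430],(400,400))])
cv2.imwrite('pics/'+sys.argv[1],c[:,:,::-1])
E
python3 ck.py c7.png
```

```text
8.35 [ 0.58404595 -0.34015599  0.12851957] [-4.02449755  3.60919228 11.86048384] tool y [ 0.00759768 -0.0075688  -0.99994249] tip [ 0.58423589 -0.34034521  0.10352101]
```

View pics/c7.png

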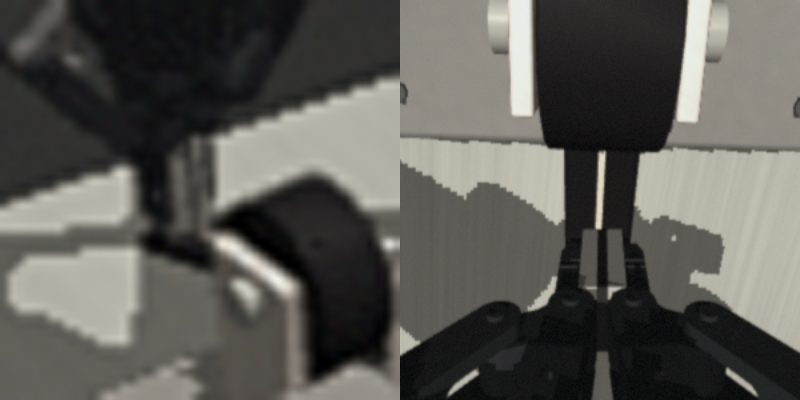

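```bash
python3 - <<'E'
from h import *
for i in range(6):
    get_image('scene'); s=monitor.state(); print(s['time'],s['position'].round(5),s['contact_force'].round(1),s['qd'].round(3))
E
```

```text
8.55 [ 0.58414 -0.3401   0.12814] [-4.8  2.7 10.5] [ 0.001 -0.     0.    -0.002  0.001 -0.001]
8.6 [ 0.58415 -0.34013  0.12818] [-3.8  3.2 11.7] [ 0.    -0.001 -0.     0.    -0.     0.001]
8.65 [ 0.58415 -0.34012  0.12817] [-2.8  2.8  9.7] [-0.     0.    -0.    -0.001  0.001  0.   ]
8.7 [ 0.58416 -0.34012  0.12816] [-3.4  2.9  9.7] [ 0.001 -0.     0.    -0.001  0.001  0.001]
8.75 [ 0.58412 -0.34012  0.12815] [-3.4  2.8 11.1] [-0.001  0.001 -0.001  0.001  0.    -0.001]
8.8 [ 0.58415 -0.34012  0.12815] [-3.6  3.3 11.5] [-0.    -0.001  0.    -0.002 -0.     0.   ]
```

```bash
python3 - <<'E'
from h import *
from fit import D
for n in('scene','top'):
    save(n,n+'9.png')
    for q in ['mallet','lug','cleaner','lens','fuse','guard']:
        r=look_for(q,n)
        print(n,q,[(round(x['p'],2),(np.array(x['box'])*[560,420,560,420]).round(0).tolist()) for x in r[:1]])
s=monitor.state();print(s['time'],s['position'],s['contact_force'])
im=cv2.imread('pics/scene9.png')
c=cv2.resize(im[130:180,190:240],None,fx=10,fy=10,interpolation=2)
for a,col in((.5,(255,0,0)),(.75,(0,255,0)),(1.0,(0,0,255))):
  for h in(.004,-.004):
    pts=[(proj('scene',D([.5727,-.2297,.0992,a],r,.012,h))-[190,130])*10+5 for r in(.04,.095)]
    cv2.line(c,*[tuple(int(v) for v in p) for p in pts],col,1)
cv2.imwrite('pics/c9.png',np.hstack([c,cv2.resize(im[170:350,285:447],(450,500))])[:,:800])
E
```

```text
scene mallet [(0.82, [434.0, 275.0, 75.0, 73.0])]
scene lug [(0.59, [285.0, 185.0, 2.0, 6.0])]
scene cleaner [(0.8, [270.0, 318.0, 30.0, 62.0])]
scene lens [(0.68, [226.0, 281.0, 43.0, 50.0])]
scene fuse [(0.83, [184.0, 233.0, 31.0, 13.0])]
scene guard [(0.89, [366.0, 263.0, 136.0, 101.0])]
top mallet [(0.67, [141.0, 313.0, 91.0, 36.0])]
top lug [(0.62, [369.0, 295.0, 9.0, 25.0])]
top cleaner [(0.92, [191.0, 142.0, 26.0, 42.0])]
top lens [(0.81, [257.0, 138.0, 37.0, 41.0])]
top fuse [(0.92, [353.0, 151.0, 23.0, 33.0])]
top guard [(0.61, [180.0, 249.0, 139.0, 77.0])]
9.5 [ 0.58415211 -0.3401083   0.12815943] [-4.12643108  3.08272731 10.24791276]
```

View pics/c9.png

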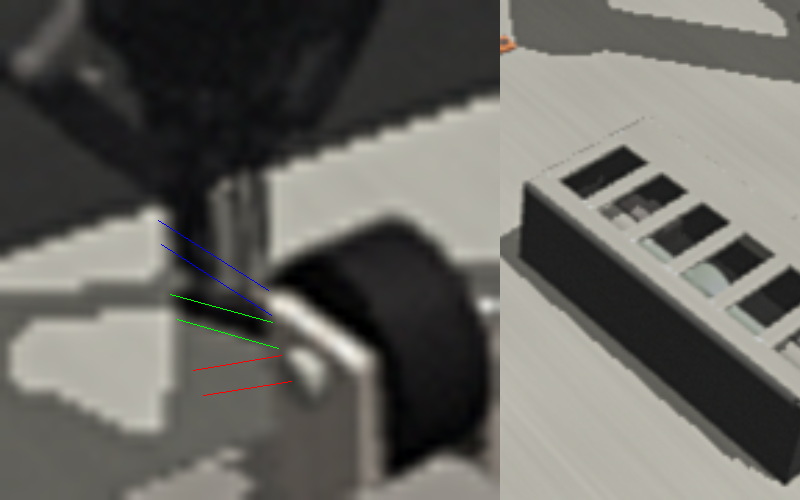

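The paddle in the picture lies on the green 0.75 rad outline, about (180–270, 295–330), and the guard is flush. The hold has been steady for over 1 s at about 11 N, and the bystanders are unmoved.

```bash
python3 -c "
from h import *
print(ticket.job_done())"
```

```text
the job is handed in; nothing more can be done
None
```

I shut the guard past its catch with the closed fingers, then pressed the dial paddle down to the third click. I handed the job in with the fingers still holding it there, at about 9.5 s of the 53 s allowed; no verdict was reported.

**Last checks:**
- **Guard:** it lies flush on the rim in the scene view, with no gap at the front.
- **Dial:** I estimate 0.745 rad from the fingertip height. The paddle in the scene view lies on the outline I projected for 0.75 rad. The pose had been steady for over 1 s, with about 10–11 N upward on the fingers.
- **Bystanders:** mallet, cleaner, lens and fuse are within a few pixels of where they started in the top view. The lug is also in place there. In the scene view it is mostly hidden, and its low-confidence start box was really the fuse.
- **Lamp:** I only saw it through the grille, where it looks unmoved. I did not measure its position.

**Disagreements and rough spots:**
- My first fit put the released dial at about 0.1 rad instead of 0, which I put down to picking and calibration error of a few millimetres.
- The wrist force briefly reached at least 93 N, close to the 120 N limit, when the guard bottomed out. I eased off straight away.

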